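# Fit the filter disk and lock its bayonet ring

## Robot

A 7-joint arm with a two-finger parallel gripper is mounted at the origin on a cart in front of the work surface, level with it; the furniture and walls round the work are solid. World frame = base frame: x ahead of the robot, y to its left, z up, the work surface at z = 0. Lengths are in m, angles in rad, forces in N, time in s.
With the tool pointing down it reaches from about 0.35 to 0.9 m from the base axis. Payload 19.9 kg.
Tool frame: the origin (TCP) lies on the centre line of the jaws, within the pads' length; the fingertips stand 17 mm ahead of it and the grasp point (between the pads) lies 2 mm behind it; z points along the fingers, x is the direction in which the jaws open and shut, and the axes are right-handed (so a half turn about z gives the same grasp; the last joint's range is limited). The gripper opens to 94 mm and grips with 3 to 60 N. Pads are 16 mm wide; open, the fingers measure 119 mm over their backs; the gripper's body (75 mm by 177 mm) begins 78 mm behind the grasp point.
Start: joints at [1.216, 0.417, -0.01, 1.614, 0.005, 1.111, -0.053], TCP at [0.192, -0.595, 0.222] pointing down, gripper open.
Joint ranges: [-2.81, 2.81], [-0.39, 2.02], [-1.27, 1.25], [0.06, 2.57], [-1.19, 4.33], [0.19, 2], [-2.82, 2.82]. Speed limits (rad/s): [1.89, 1.89, 2.39, 2.39, 3.01, 3.01, 3.01].

## Interface

Orientations are given as a rotation vector (axis times angle).
In Python, from rig import readout, cams, order gives the robot as it stands.
- The arm moves only by the shell command python3 -m handwheel 'ROWS'. ROWS is JSON, a list of rows, each a list of 7 numbers: the finger opening in mm, from 0 to 94, then the shift along the tool's x, y, z in mm, then the turn, a rotation vector about the tool's x, y, z in degrees. In form: [[hand, tx, ty, tz, ax, ay, az], ...]. A call has 1 to 8 rows; each row shifts and turns the commanded pose from where the row before left it, along the tool's axes as they then stand; what a row does not reach is not made up. A row lasts 1/12 s, in which the tool goes at most 41.7 mm and 7.16 degrees, less where a joint would pass 70% of its speed; a pose out of reach is approached as far as the arm can. A call is refused whole if a number of a shift passes 41.7 or a number of a turn 7.16, either way. A call with a gripper value outside its range is refused whole. The fingers move at their own pace and stop on an object; the grip force is fixed at half the most. Time passes only in rows, so rows that do not move let the fingers close. It gives the time, the measured TCP pose, the force and the opening at its end, in the units of the state.
- readout.get_obs(): the state, without advancing time (a new reading comes with each control period).
- cams.camera(name): name is "side" or "top"; returns the picture (480x640x3 uint8, red, green, blue); there is no depth.
- cams.camera_info(name): a dict with "fov_y" (degrees; the focal length in pixels is half the picture's height over the tangent of half this angle, whatever the lens; pixels are square), "cx", "cy" (the principal point, pixels), "eye" and "rotation" of the camera in the world. Camera axes: x right, y down, z forward; pixel columns grow to the right and rows downward; lengths in m; the calibration is good to about 2 mm. A picture is of the moment at which its call begins. camera_info takes no time and is no camera call.
- order.finish_job(): hands the job in, once; it reports no verdict.
The state is a dict: "clock": time; "q": joint angles; "qvel": joint speeds; "effort": joint torques, N m; "eef_pos": TCP position; "eef_rot": TCP orientation; "force": force on the tool from outside, world axes, zero at the start; "torque": the same for the moment, N m; "grip_width": finger opening in m.
Only numpy, scipy, OpenCV 4.12 (cv2) and the standard library are available. Lean on these libraries where they do the work, as an engineer would, in place of code of your own. Each camera call takes 0.05 s, during which the arm holds its last target. There are 200 camera calls.

## Task

Put the filter disk, stem up, into the mouth of the air-filter housing so that it sits on the seat inside, then put the octagonal ring over the neck, feel for the turn at which it drops between the neck's lugs, press it down against the spring and turn it clockwise until it clicks up into its notches and stays locked by itself. Work gently, never leaning hard on the housing nor forcing the ring against its stop, and leave the tape measure, mug, rubbing block and grinder where they are.

Things in the scene. Friction and masses are not known exactly. Their poses are not given: they have to be found in the camera images.
- mouth (a point): Centre of the upper rim of the fixed air-filter housing's mouth, 54 mm above the bench; z up along the bore. Rim = top of a steel neck 42 mm across; chamfered bore 34 mm across. In the bore a spring-loaded seat plate, 9.7 mm below the rim, carries the disk: it gives at about 4 N, then 1 N more per mm, travel 9 mm.
- lug_ring (a point): Point on the neck's axis, 6.7 mm below the rim, level with the tops of its four lugs (90 degrees apart, 50.4 mm across). Between them are four gaps of 42 degrees, roughly along this point's x and y directions, but the neck's turn in its foot is not measured: all gaps are off by the same unknown angle, up to 26 degrees either way.
- notches (a point): Point on the neck's axis, 10.7 mm below the rim, level with the undersides of the lugs' notches; axes as the mouth's, not the neck's. Clockwise from above, from the middle of a gap, a lug's underside has a hump (21 to 33 degrees, underside 13.2 mm below the rim), a notch (33 to 63 degrees) and a solid stop (63 to 69 degrees).
- disk_mid (a point): Centre, half-way up, of the loose filter disk: a brass puck 32 mm across, 8 mm thick, with a round steel stem 12 mm across and 20 mm tall on top; 28 mm high in all, about 60 g. z is up the stem; this point is 14 mm above the underside. Seated, this point is 4.3 mm above the rim and the puck's top 1.7 mm below it.
- ring_mid (a point): Centre, half-way up, of the loose octagonal steel ring: 60 mm across flats, 65 across corners, 22 high, about 120 g. z up; 11 mm above its underside. Flats face its x and y directions and half-way between. Inside, at the lower edge, four lugs 22 degrees wide and 4 mm high, centred on its x and y directions, 44.8 mm between opposite ones; wall 53 mm across inside.
- ring: The same ring; origin at the centre of its underside. Its top plate has a 19 mm hole for the disk's stem and a sleeve below that presses on the disk. Height of its MIDDLE above the rim: +4.3 mm standing on the neck's lugs, -0.7 in the gaps resting on the unpressed disk, -7 pressed right down (spring about 10 N), below -6.2 it passes the humps, -3.7 locked in the notches (44 to 52 degrees on).
- housing: The housing, fixed; origin on the bench under the mouth, axes as the mouth's. Foot plate 80 x 66 x 8 mm, on it a round aluminium body 59 mm across up to 30 mm above the bench, with hose stubs along +y and -y (ends 52 mm from the axis, at most 27 mm above the bench); above 30 mm only the neck.
- disk: The filter disk; origin at the centre of its underside, axes as at its mid point.
- tape_measure: Yellow pocket tape measure, 55 x 85 x 62 mm, origin under its middle; a bystander.
- yellow_mug: Yellow mug, 84 x 107 x 88 mm, origin under its middle; a bystander.
- sand_block: Grey-brown rubbing block, 66 x 79 x 30 mm, origin under its middle; a bystander.
- air_grinder: Pneumatic grinder lying on the bench, 145 x 290 x 88 mm, origin under its middle; a bystander.

How it is judged:
By the outcome, as a careful person would: the job done as asked, in the order asked, and still so for the second after the job is handed in, with the robot touching nothing.
It also fails if it takes over 72 s, if anything falls off the work surface, if the arm or the gripper's body presses on something with over 40 N, if the wrist force passes 120 N, or if a joint passes its speed limit or range.

## Working session

There is one attempt and no reset: what is moved stays moved. The work goes in short steps, Python scripts to look and compute and a shell command to move; the robot and the scene stay as the last step left them, time stands still between calls to the robot, and variables do not carry over. Pictures are saved under pics/ and viewed, about 8 in all and at most 12, crops included, and the job is handed in when it is done.

```bash
mkdir -p pics; ls; python3 - <<'E'
from rig import readout,cams
import cv2,numpy as np
np.set_printoptions(precision=4,suppress=True)
o=readout.get_obs();print(o)
for n in("top","side"):
    print(n,cams.camera_info(n)); cv2.imwrite(f"pics/{n}0.png",cams.camera(n)[:,:,::-1])
E
```

```text
pics
{'clock': 0.0, 'q': array([ 1.2165,  0.418 , -0.0103,  1.6142,  0.0047,  1.1107, -0.053 ]), 'qvel': array([ 0.0002,  0.0002,  0.0006, -0.0001,  0.0004, -0.0003,  0.0009]), 'effort': array([ -0.0028, -85.1249,   0.6374, -42.5995,  -0.049 ,   0.0186,
         0.0001]), 'eef_pos': array([ 0.1922, -0.5943,  0.2218]), 'eef_rot': array([-2.5399,  1.8479,  0.0016]), 'force': array([ 0.2045, -0.3707, -0.5392]), 'torque': array([ 0.0137, -0.0176, -0.0162]), 'grip_width': 0.09409103682559625}
top {'fov_y': 48.51225367986574, 'cx': 324.9635719299831, 'cy': 236.58318615912717, 'eye': array([ 0.4069, -0.0342,  1.4336]), 'rotation': array([-2.1319,  2.1914, -0.1424])}
side {'fov_y': 44.733715554794784, 'cx': 316.91403624067743, 'cy': 234.49741585970582, 'eye': array([0.3962, 1.563 , 0.6976]), 'rotation': array([-0.1692,  2.551 , -1.7446])}
```

View pics/top0.png

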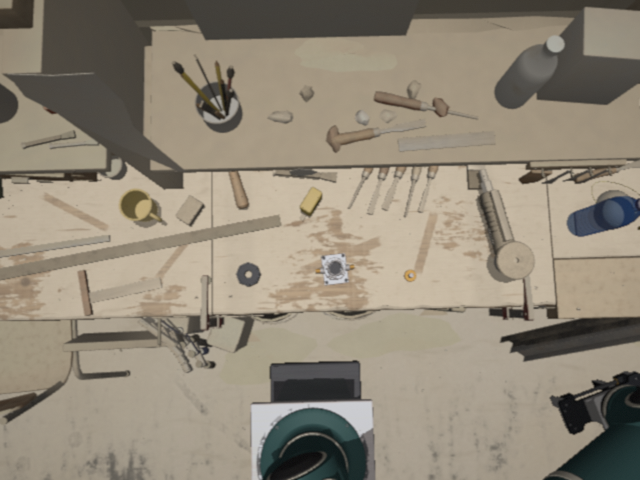

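View pics/side0.png

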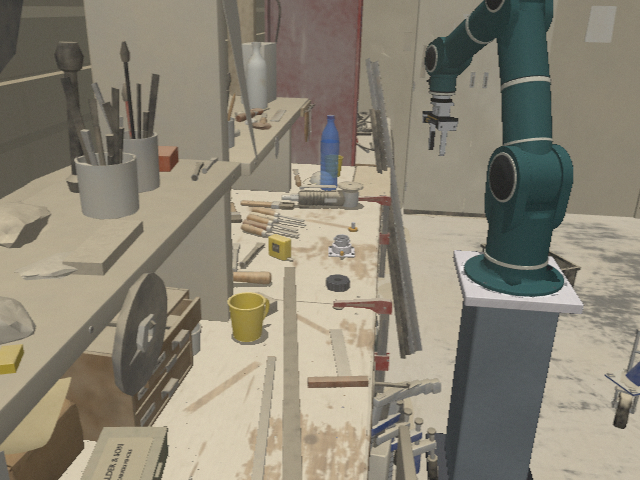

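Top view shows the ring at about (248,274), the housing at (335,269) and the disk at (410,276). In the side view they are at (338,283), (342,245) and (353,228). Next I'll take one enlarged montage.

```bash
cat > h.py <<'E'
import numpy as np,cv2
from scipy.spatial.transform import Rotation as R
from rig import readout,cams
np.set_printoptions(precision=4,suppress=True)
def K(n):
    i=cams.camera_info(n); f=240/np.tan(np.radians(i['fov_y'])/2); return i,f,R.from_rotvec(i['rotation']).as_matrix()
def w(n,u,v,z):
    i,f,M=K(n); d=M@np.array([(u-i['cx'])/f,(v-i['cy'])/f,1]); return i['eye']+d*(z-i['eye'][2])/d[2]
def px(n,P):
    i,f,M=K(n); c=M.T@(np.array(P)-i['eye']); return np.array([c[0]/c[2]*f+i['cx'],c[1]/c[2]*f+i['cy']])
def crop(im,u,v,h,s):
    c=im[v-h:v+h,u-h:u+h]; return cv2.resize(c,(s,s),interpolation=cv2.INTER_CUBIC)
E
python3 - <<'E'
from h import *
t=cv2.imread('pics/top0.png');s=cv2.imread('pics/side0.png')
a=np.hstack([crop(t,248,274,20,260),crop(t,335,269,20,260),crop(t,410,276,20,260)])
b=np.hstack([crop(s,338,283,20,260),crop(s,342,245,20,260),crop(s,353,228,20,260)])
cv2.imwrite('pics/m0.png',np.vstack([a,b]))
for n,u,v,z in(("top",248,274,.022),("top",335,269,.054),("top",410,276,.028),("side",338,283,.011),("side",342,240,.054),("side",353,228,.014)):print(n,w(n,u,v,z))
# side: colours
print(px('top',[.192,-.594,.222]),px('side',[.192,-.594,.222]))
E
```

```text
top [0.4872 0.1576 0.022 ]
top [ 0.4921 -0.072   0.054 ]
top [ 0.4698 -0.2699  0.028 ]
side [0.4877 0.1594 0.011 ]
side [ 0.4942 -0.0435  0.054 ]
side [ 0.4723 -0.257   0.014 ]
[576.1717 392.9792] [436.9277 148.1395]
```

View pics/m0.png

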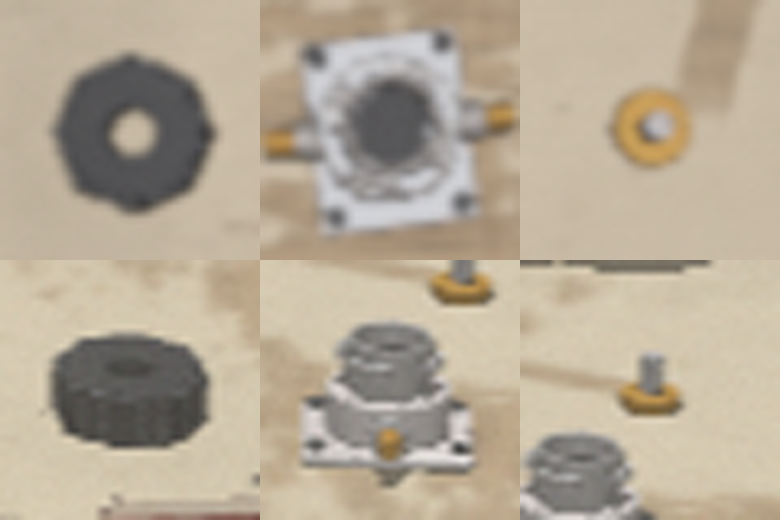

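Ring centred in its crop with corners pointing roughly up, down, left and right. The housing bore is a dark disk at about (334.7,267.0), with the plate tilted about 6°. The disk stands stem up. Next I'll get the subpixel positions.

```bash
python3 - <<'E'
from h import *
t=cv2.imread('pics/top0.png')
hsv=cv2.cvtColor(t,cv2.COLOR_BGR2HSV)
S=8
def big(u,v,h=20): return cv2.resize(t[v-h:v+h,u-h:u+h],None,fx=S,fy=S,interpolation=cv2.INTER_CUBIC)
def seg(u,v,f,h=20):
    b=big(u,v,h); m=f(b).astype(np.uint8)
    n,l,st,c=cv2.connectedComponentsWithStats(m); 
    d=[st[i,4] if np.hypot(*(c[i]-S*h))<6*S else 0 for i in range(1,n)]; k=1+int(np.argmax(d))
    cs,_=cv2.findContours((l==k).astype(np.uint8),cv2.RETR_EXTERNAL,cv2.CHAIN_APPROX_NONE)
    p=max(cs,key=cv2.contourArea)[:,0].astype(np.float32); p=(p+.5)/S-.5+[u-h,v-h]; return p.astype(np.float32)
V=lambda b:b.max(2)
for name,u,v,f,z in(("ring",248,274,lambda b:V(b)<140,.011),("bore",335,269,lambda b:V(b)<125,.054),("disk",410,276,lambda b:(b[:,:,2].astype(int)-b[:,:,0])>75,.004)):
    p=seg(u,v,f); M=cv2.moments(p); c=(M['m10']/M['m00'],M['m01']/M['m00']); e=cv2.fitEllipse(p)
    P=w("top",*c,z); print(name,c,e,P, 'ell',w("top",*e[0],z))
    if name=="ring":
        q=np.array([w("top",*x,z) for x in p])[:,:2]-P[:2]; th=np.arctan2(q[:,1],q[:,0]); r=np.hypot(*q.T)
        g=np.linspace(-np.pi,np.pi,720,endpoint=False); rr=np.interp(g,np.sort(th),r[np.argsort(th)],period=2*np.pi)
        F=np.sum((rr-rr.mean())*np.exp(8j*g)); print("corner angle mod45",np.degrees(np.angle(F))/8, abs(F)/720*2, r.min(),r.max())
# housing yaw from foot plate
b=big(335,269,24); m=(b.min(2)>195).astype(np.uint8)
p=np.column_stack(np.nonzero(m)[::-1]); r=cv2.minAreaRect(cv2.convexHull(p.astype(np.int32))); print(r, np.array(r[0])/S+[311,245])
o=readout.get_obs(); print(R.from_rotvec(o['eef_rot']).as_matrix())
E
```

```text
ring (248.10998496180918, 274.1791172743683) ((248.11029052734375, 274.1842956542969), (23.576887130737305, 23.992656707763672), 112.42705535888672) [0.4873 0.1588 0.011 ] ell [0.4873 0.1588 0.011 ]
corner angle mod45 -0.7118206444866655 0.0008186393259960876 0.02936242002818363 0.03351451256705329
bore (334.6571416144746, 267.4604161834068) ((334.61248779296875, 267.49652099609375), (12.56588363647461, 13.91356372833252), 35.30488204956055) [ 0.4961 -0.0712  0.054 ] ell [ 0.496  -0.0711  0.054 ]
disk (409.9997791031588, 275.1391339463221) ((409.9983215332031, 275.1397399902344), (10.894250869750977, 11.021881103515625), 158.75259399414062) [ 0.4732 -0.274   0.004 ] ell [ 0.4732 -0.274   0.004 ]
((190.437744140625, 192.8692169189453), (224.7350616455078, 180.83551025390625), 82.9834976196289) [334.8047 269.1087]
[[ 0.3077 -0.9515 -0.0004]
 [-0.9515 -0.3077  0.001 ]
 [-0.0011  0.0001 -1.    ]]
```

```bash
cat >> h.py <<'E'
def st(P=None):
    o=readout.get_obs(); M=R.from_rotvec(o['eef_rot']).as_matrix()
    print('t %.2f pos'%o['clock'],o['eef_pos'],'yaw %.1f tilt'%np.degrees(np.arctan2(M[1,0],M[0,0])),M[:2,2],'F',o['force'],'T',o['torque'],'w %.4f q6 %.2f'%(o['grip_width'],o['q'][6]))
    if P is not None: print('shift mm',M.T@(np.array(P)-o['eef_pos'])*1e3)
E
python3 -m handwheel '[[94,-18,-30,0,0,0,0],[94,-18,-30,0,0,0,0],[94,-18,-30,0,0,0,0],[94,-18,-30,0,0,0,0],[94,-18,-30,0,0,0,0],[94,-18,-30,0,0,0,0],[60,-18,-30,0,0,0,0],[60,-18,-30,0,0,0,0]]'
python3 -m handwheel '[[60,-18,-30,5,0,0,0],[60,-18,-30,10,0,0,0],[60,-18,-30,15,0,0,0],[60,-18,-30,20,0,0,0],[60,0,0,0,0,0,0]]'
python3 - <<'E'
from h import *
st([.4732,-.2740,.10])
print(w('top',334.8,269.1,.008),w('side',341.7,237.4,.054))
E
```

```text
clock: 0.77
eef_pos: [0.3771, -0.3822, 0.2223]
eef_rot: [2.54, -1.848, -0.001]
force: [1.1, 0.1, -0.2]
grip_width: 0.0841
clock: 1.18
eef_pos: [0.4711, -0.2717, 0.1693]
eef_rot: [-2.546, 1.838, 0.006]
force: [0.1, 1.1, -1.5]
grip_width: 0.0599
t 1.18 pos [ 0.4711 -0.2717  0.1693] yaw -71.7 tilt [-0.0021  0.0041] F [ 0.1021  1.1266 -1.4814] T [0.0912 0.0376 0.0178] w 0.0599 q6 -0.86
shift mm [ 3.1491 -1.3499 69.2487]
[ 0.4947 -0.0727  0.008 ] [ 0.4967 -0.0643  0.054 ]
```

```bash
python3 -m handwheel '[[50,3,-1,30,0,0,0],[40,0,0,30,0,0,0],[36,0,0,0,0,0,0]]'
python3 - <<'E'
from h import *
st([.4732,-.2740,.030])
E
```

```text
clock: 1.43
eef_pos: [0.4679, -0.2795, 0.1078]
eef_rot: [2.54, -1.847, -0.011]
force: [-0.7, 1.1, -1.6]
grip_width: 0.0432
t 1.43 pos [ 0.4679 -0.2795  0.1078] yaw -72.1 tilt [-0.0061  0.0036] F [-0.6796  1.0939 -1.5923] T [-0.0183  0.055  -0.0099] w 0.0432 q6 -0.87
shift mm [-3.1853 -7.1491 77.7613]
```

```bash
python3 -m handwheel '[[36,-3,-7,25,0,0,0],[36,0,0,25,0,0,0],[36,0,0,10,0,0,0],[36,0,0,0,0,0,0],[36,0,0,0,0,0,0]]'
python3 - <<'E'
from h import *
st([.4732,-.2740,.030])
cv2.imwrite('pics/g.png',crop(cams.camera('side')[:,:,::-1],353,215,40,560))
E
```

```text
clock: 1.85
eef_pos: [0.4761, -0.2762, 0.0534]
eef_rot: [2.54, -1.849, -0.0]
force: [0.4, -0.1, -0.2]
grip_width: 0.036
t 1.85 pos [ 0.4761 -0.2762  0.0534] yaw -72.1 tilt [-0.0001  0.    ] F [ 0.4479 -0.1094 -0.1904] T [-0.0352 -0.0431 -0.0044] w 0.0360 q6 -0.91
shift mm [-2.9955  2.083  23.4131]
```

View pics/g.png

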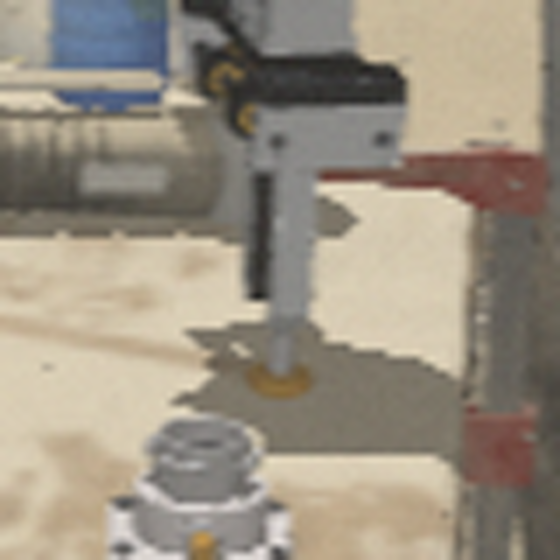

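The jaws stand open above the stem at about (280,355) in the crop, aligned to within a few mm. I'll go down and grip.

```bash
python3 -m handwheel '[[36,-3,2,12,0,0,0],[36,0,0,11,0,0,0],[36,0,0,0,0,0,0],[20,0,0,0,0,0,0],[8,0,0,0,0,0,0],[8,0,0,0,0,0,0],[8,0,0,0,0,0,0],[8,0,0,0,0,0,0]]'
python3 - <<'E'
from h import *
st([.4732,-.2740,.030])
E
```

```text
clock: 2.57
eef_pos: [0.4734, -0.2738, 0.0299]
eef_rot: [-2.54, 1.848, -0.001]
force: [-0.3, 0.3, 5.1]
grip_width: 0.011
t 2.57 pos [ 0.4734 -0.2738  0.0299] yaw -72.1 tilt [ 0.0005 -0.0003] F [-0.3161  0.2575  5.0846] T [0.0738 0.1388 0.0448] w 0.0110 q6 -0.92
shift mm [ 0.1184  0.2864 -0.1323]
```

```bash
python3 -m handwheel '[[30,0,0,0,0,0,0],[30,0,0,0,0,0,0],[30,0,0,0,0,0,7],[30,0,0,0,0,0,7],[30,0,0,0,0,0,7],[30,0,0,0,0,0,7],[30,0,0,0,0,0,7],[30,0,0,0,0,0,7]]'
python3 -m handwheel '[[30,0,0,0,0,0,7],[30,0,0,0,0,0,7],[30,0,0,0,0,0,7],[30,0,0,0,0,0,7],[30,0,0,0,0,0,7],[30,0,0,0,0,0,7],[30,0,0,0,0,0,6],[30,0,0,0,0,0,0]]'
python3 - <<'E'
from h import *
st()
cv2.imwrite('pics/g2.png',crop(cams.camera('side')[:,:,::-1],353,215,40,560))
E
```

```text
clock: 3.23
eef_pos: [0.4731, -0.2736, 0.0294]
eef_rot: [1.701, -2.641, -0.0]
force: [0.7, 0.4, 0.3]
grip_width: 0.0298
clock: 3.9
eef_pos: [0.4732, -0.2734, 0.0293]
eef_rot: [0.482, -3.104, -0.0]
force: [-0.9, -0.3, 0.0]
grip_width: 0.03
t 3.90 pos [ 0.4732 -0.2734  0.0293] yaw -162.4 tilt [-0.0003  0.    ] F [-0.8701 -0.3499  0.0452] T [ 0.1115 -0.0567 -0.0282] w 0.0300 q6 -2.21
```

```bash
python3 -m handwheel '[[8,0,0,0,0,0,0],[8,0,0,0,0,0,0],[8,0,0,0,0,0,0],[8,0,0,0,0,0,0],[8,0,0,0,0,0,0]]'
python3 - <<'E'
from h import *
st([.4732,-.2740,.030])
E
```

```text
clock: 4.37
eef_pos: [0.4731, -0.2738, 0.0294]
eef_rot: [0.49, -3.103, -0.0]
force: [-0.2, -0.1, -0.4]
grip_width: 0.0109
t 4.37 pos [ 0.4731 -0.2738  0.0294] yaw -162.0 tilt [-0.      0.0001] F [-0.1725 -0.1195 -0.3814] T [ 0.0728 -0.0156  0.003 ] w 0.0109 q6 -2.20
shift mm [-0.0346 -0.2561 -0.5618]
```

Gripped in both directions, the disk is at (0.4731,-0.2738), so the camera is off by less than 0.5 mm there. I'll lift it and carry it over to the mouth.

```bash
python3 -m handwheel '[[8,0,0,-20,0,0,0],[8,0,0,-30,0,0,0],[8,0,0,-30,0,0,0],[8,-12,26,0,0,0,0],[8,-12,26,0,0,0,0],[8,-12,26,0,0,0,0],[8,-12,26,0,0,0,0],[8,-12,26,0,0,0,0]]'
python3 -m handwheel '[[8,-12,26,0,0,0,0],[8,-12,29,0,0,0,0],[8,0,0,0,0,0,0],[8,0,0,0,0,0,0],[8,0,0,0,0,0,0],[8,0,0,0,0,0,0]]'
python3 - <<'E'
from h import *
st([.4961,-.0712,.0874])
s=cams.camera('side')[:,:,::-1]; t=cams.camera('top')[:,:,::-1]
cv2.imwrite('pics/g3.png',np.hstack([crop(s,345,225,30,400),crop(t,335,265,30,400)]))
E
```

```text
clock: 5.03
eef_pos: [0.4902, -0.1302, 0.1096]
eef_rot: [-0.49, 3.103, 0.0]
force: [1.6, -0.6, -0.4]
grip_width: 0.0107
clock: 5.53
eef_pos: [0.496, -0.073, 0.1095]
eef_rot: [0.487, -3.103, 0.0]
force: [-0.0, -0.8, 0.3]
grip_width: 0.0108
t 5.53 pos [ 0.496  -0.073   0.1095] yaw -162.2 tilt [-0.0001 -0.0003] F [-0.0327 -0.7751  0.3296] T [ 0.0741 -0.0136  0.022 ] w 0.0108 q6 -2.66
shift mm [-0.6097  1.6606 22.062 ]
```

View pics/g3.png

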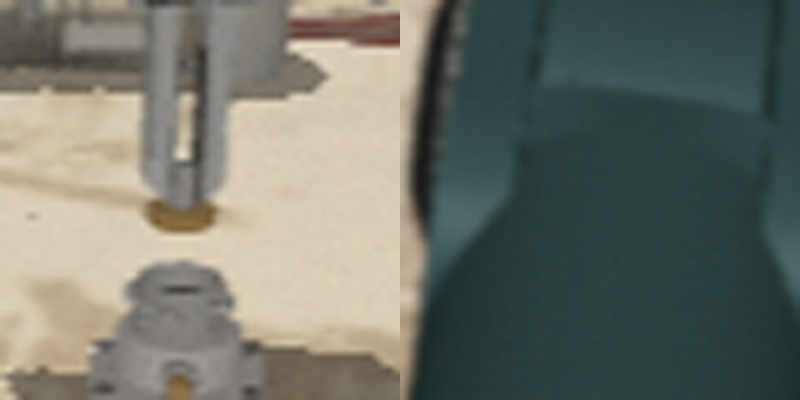

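The disk hangs level, held by its stem, over the neck axis (disk at x≈182, neck at ≈180 in the side crop). I'll lower it to just above the rim and feel the way in.

```bash
python3 -m handwheel '[[8,0,1.2,14,0,0,0],[8,0,0,9,0,0,0],[8,0,0,0,0,0,0],[8,0,0,0,0,0,0],[8,0,0,0,0,0,0]]'
python3 -m handwheel '[[8,0,0,1,0,0,0],[8,0,0,1,0,0,0],[8,0,0,1,0,0,0],[8,0,0,1,0,0,0],[8,0,0,0,0,0,0],[8,0,0,0,0,0,0]]'
python3 -c "
from h import *
st([.4957,-.0717,.0737])"
```

```text
clock: 6.05
eef_pos: [0.4958, -0.0709, 0.0867]
eef_rot: [0.489, -3.103, -0.0]
force: [0.6, 0.7, -0.4]
grip_width: 0.0115
clock: 6.55
eef_pos: [0.4958, -0.0706, 0.0824]
eef_rot: [0.489, -3.103, -0.0]
force: [1.0, -0.0, -0.5]
grip_width: 0.0108
t 6.55 pos [ 0.4958 -0.0706  0.0824] yaw -162.1 tilt [-0.0002  0.0001] F [ 0.9717 -0.045  -0.4638] T [ 0.1186 -0.0543  0.0424] w 0.0108 q6 -2.65
shift mm [ 0.3931 -1.0288  8.7099]
```

```bash
python3 -m handwheel '[[8,0,0,1,0,0,0],[8,0,0,1,0,0,0],[8,0,0,0,0,0,0],[8,0,0,0,0,0,0],[8,0,0,0,0,0,0]]'
python3 -c "
from h import *
st([.4957,-.0717,.0737])"
```

```text
clock: 6.97
eef_pos: [0.4958, -0.0706, 0.0804]
eef_rot: [0.489, -3.103, -0.0]
force: [-1.0, -0.3, 0.6]
grip_width: 0.0114
t 6.97 pos [ 0.4958 -0.0706  0.0804] yaw -162.1 tilt [-0.0001  0.0001] F [-0.9968 -0.3097  0.5813] T [ 0.102  -0.022  -0.0084] w 0.0114 q6 -2.65
shift mm [ 0.4097 -0.9812  6.739 ]
```

```bash
python3 -m handwheel '[[8,0,0,1.5,0,0,0],[8,0,0,1.5,0,0,0],[8,0,0,1.5,0,0,0],[8,0,0,0,0,0,0],[8,0,0,0,0,0,0],[8,0,0,0,0,0,0]]'
python3 -c "
from h import *
st()"
python3 -m handwheel '[[8,0,0,1,0,0,0],[8,0,0,1,0,0,0],[8,0,0,0,0,0,0],[8,0,0,0,0,0,0],[8,0,0,0,0,0,0]]'
python3 -c "
from h import *
st()"
```

```text
clock: 7.47
eef_pos: [0.4958, -0.0706, 0.0759]
eef_rot: [0.489, -3.103, -0.0]
force: [0.1, 0.0, -0.7]
grip_width: 0.0108
t 7.47 pos [ 0.4958 -0.0706  0.0759] yaw -162.1 tilt [-0.0001  0.0001] F [ 0.1055  0.0494 -0.6769] T [ 0.1128 -0.0317 -0.0058] w 0.0108 q6 -2.65
clock: 7.88
eef_pos: [0.4958, -0.0706, 0.074]
eef_rot: [0.489, -3.103, -0.0]
force: [-0.5, -1.1, -0.4]
grip_width: 0.0107
t 7.88 pos [ 0.4958 -0.0706  0.074 ] yaw -162.1 tilt [-0.      0.0001] F [-0.544  -1.0837 -0.3825] T [ 0.129  -0.013   0.0315] w 0.0107 q6 -2.65
```

Nearly on the seat with no side load. A short gentle probe of the bore walls will centre the axis for the ring.

```bash
python3 -m handwheel '[[8,0.7,0,0,0,0,0],[8,0,0,0,0,0,0],[8,0,0,0,0,0,0]]'
python3 -m handwheel '[[8,-0.7,0,0,0,0,0],[8,-0.7,0,0,0,0,0],[8,0,0,0,0,0,0],[8,0,0,0,0,0,0]]'
python3 -m handwheel '[[8,0.7,0.7,0,0,0,0],[8,0,0,0,0,0,0],[8,0,0,0,0,0,0]]'
python3 -m handwheel '[[8,0,-0.7,0,0,0,0],[8,0,-0.7,0,0,0,0],[8,0,0,0,0,0,0],[8,0,0,0,0,0,0]]'
python3 -c "
from h import *
st()"
```

```text
clock: 8.13
eef_pos: [0.4951, -0.0709, 0.074]
eef_rot: [0.489, -3.103, -0.0]
force: [-0.3, -0.4, -0.5]
grip_width: 0.011
clock: 8.47
eef_pos: [0.4962, -0.0705, 0.0738]
eef_rot: [0.489, -3.103, -0.0]
force: [-3.1, -1.6, -0.4]
grip_width: 0.0109
clock: 8.72
eef_pos: [0.4956, -0.0699, 0.074]
eef_rot: [-0.489, 3.103, -0.0]
force: [-1.3, -0.9, -0.7]
grip_width: 0.0111
clock: 9.05
eef_pos: [0.4961, -0.0712, 0.0739]
eef_rot: [-0.49, 3.103, 0.0]
force: [-0.8, 0.2, -0.2]
grip_width: 0.0111
t 9.05 pos [ 0.4961 -0.0712  0.0739] yaw -162.1 tilt [-0.      0.0002] F [-0.8291  0.2318 -0.241 ] T [0.2608 0.1623 0.0006] w 0.0111 q6 -2.64
```

```bash
python3 -m handwheel '[[8,0.6,0.7,0,0,0,0],[8,0,0,0.4,0,0,0],[8,0,0,0,0,0,0],[28,0,0,0,0,0,0],[28,0,0,0,0,0,0],[28,0,0,0,0,0,0],[28,0,0,-30,0,0,0],[28,0,0,-40,0,0,0]]'
python3 -c "
from h import *
st([.4953,-.0707,.2])"
```

```text
clock: 9.72
eef_pos: [0.4934, -0.0707, 0.1421]
eef_rot: [0.488, -3.098, -0.001]
force: [1.2, 0.2, 0.5]
grip_width: 0.0281
t 9.72 pos [ 0.4934 -0.0707  0.1421] yaw -162.1 tilt [-0.0056 -0.0001] F [1.18   0.2477 0.5311] T [ 0.1217  0.014  -0.0233] w 0.0281 q6 -2.67
shift mm [ -1.4992  -0.4458 -57.9242]
```

```bash
python3 -m handwheel '[[60,-8,27.6,0,0,0,0],[80,-8,27.6,0,0,0,0],[80,-8,27.6,0,0,0,0],[80,-8,27.6,0,0,0,0],[80,-8,27.6,0,0,0,0],[80,-8,27.6,0,0,0,0],[80,-8,27.6,0,0,0,0],[80,-7,27.6,0,0,0,0]]'
python3 -m handwheel '[[80,0,0,0,0,0,-7],[80,0,0,0,0,0,-7],[80,0,0,0,0,0,-7],[80,0,0,0,0,0,-7],[80,0,0,0,0,0,-7],[80,0,0,0,0,0,-7],[80,0,0,0,0,0,-7],[80,0,0,0,0,0,-7]]'
python3 -m handwheel '[[80,0,0,5,0,0,-7],[80,0,0,5,0,0,-7],[80,0,0,5,0,0,-7],[80,0,0,5,0,0,-7],[80,0,0,5,0,0,-7],[80,0,0,5,0,0,-7],[80,0,0,5,0,0,-7],[80,0,0,5,0,0,-7]]'
python3 -m handwheel '[[80,0,0,0,0,0,-7],[80,0,0,0,0,0,-7],[80,0,0,0,0,0,-7],[80,0,0,0,0,0,-6],[80,0,0,0,0,0,0],[80,0,0,0,0,0,0],[80,0,0,0,0,0,0]]'
python3 - <<'E'
from h import *
st([.4873,.1588,.02])
s=cams.camera('side')[:,:,::-1]
cv2.imwrite('pics/r1.png',np.hstack([crop(s,338,265,40,400),crop(s,342,238,20,400)]))
E
```

```text
clock: 10.38
eef_pos: [0.4892, 0.109, 0.1422]
eef_rot: [0.487, -3.1, -0.002]
force: [-0.2, -0.7, -0.3]
grip_width: 0.0775
clock: 11.05
eef_pos: [0.4891, 0.1083, 0.1419]
eef_rot: [1.893, -2.502, -0.005]
force: [0.0, 0.1, -0.9]
grip_width: 0.08
clock: 11.72
eef_pos: [0.4889, 0.1084, 0.1017]
eef_rot: [2.848, -1.321, -0.007]
force: [-0.4, -0.3, -0.0]
grip_width: 0.0798
clock: 12.3
eef_pos: [0.4889, 0.1083, 0.1019]
eef_rot: [3.076, -0.636, -0.008]
force: [-0.3, 0.7, -0.2]
grip_width: 0.0796
t 12.30 pos [0.4889 0.1083 0.1019] yaw -23.3 tilt [-0.005   0.0004] F [-0.2516  0.6614 -0.2161] T [-0.013  -0.0553 -0.0064] w 0.0796 q6 -0.61
shift mm [-21.1064 -45.8808  81.9421]
```

View pics/r1.png

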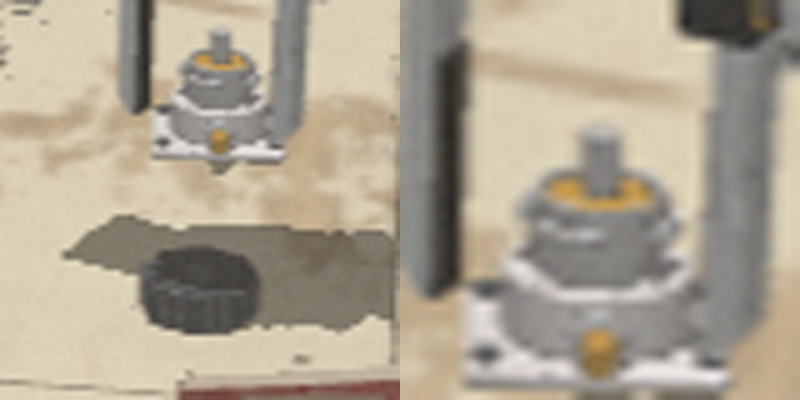

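The disk sits upright in the mouth with its brass top level inside the rim. The ring is still below at about (200,290) in the left crop. I'll move over it, take out the 0.3° tilt and go down.

```bash
python3 -m handwheel '[[80,-7,-15,0,0.12,0.27,0],[80,-7,-15,0,0,0,0],[80,-7,-16,0,0,0,0],[80,0,0,15,0,0,0],[80,0,0,15,0,0,0],[80,0,0,15,0,0,0],[80,0,0,0,0,0,0],[80,0,0,0,0,0,0]]'
python3 - <<'E'
from h import *
st([.4873,.1588,.02])
s=cams.camera('side')[:,:,::-1]
cv2.imwrite('pics/r2.png',crop(s,338,265,40,480))
E
```

```text
clock: 13.02
eef_pos: [0.4873, 0.1588, 0.0567]
eef_rot: [3.077, -0.631, -0.002]
force: [-0.4, 0.9, 0.5]
grip_width: 0.0799
t 13.02 pos [0.4873 0.1588 0.0567] yaw -23.2 tilt [-0.0011 -0.0002] F [-0.3641  0.9276  0.4876] T [-0.0303 -0.0764  0.0487] w 0.0799 q6 -0.69
shift mm [ 0.0445 -0.0228 36.7418]
```

View pics/r2.png

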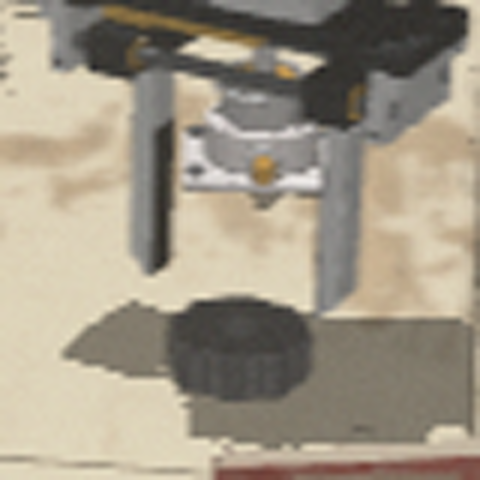

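The jaws straddle the ring symmetrically (fingers at x≈150 and 335, ring at ≈240). I'll go down and grip, then regrip a quarter turn on so it is centred both ways.

```bash
python3 -m handwheel '[[80,0,0,14,0,0,0],[80,0,0,14,0,0,0],[80,0,0,9.2,0,0,0],[70,0,0,0,0,0,0],[56,0,0,0,0,0,0],[56,0,0,0,0,0,0],[56,0,0,0,0,0,0],[56,0,0,0,0,0,0]]'
python3 -c "
from h import *
st()"
python3 -m handwheel '[[80,0,0,0,0,0,0],[80,0,0,0,0,0,0],[80,0,0,0,0,0,0],[80,0,0,0,0,0,-7],[80,0,0,0,0,0,-7],[80,0,0,0,0,0,-7],[80,0,0,0,0,0,-7],[80,0,0,0,0,0,-7]]'
python3 -m handwheel '[[80,0,0,0,0,0,-7],[80,0,0,0,0,0,-7],[80,0,0,0,0,0,-7],[80,0,0,0,0,0,-7],[80,0,0,0,0,0,-7],[80,0,0,0,0,0,-7],[80,0,0,0,0,0,-7],[80,0,0,0,0,0,-6]]'
python3 -m handwheel '[[80,0,0,0,0,0,0],[80,0,0,0,0,0,0],[70,0,0,0,0,0,0],[56,0,0,0,0,0,0],[56,0,0,0,0,0,0],[56,0,0,0,0,0,0],[56,0,0,0,0,0,0]]'
python3 -c "
from h import *
st([.4953,-.0707,.1])"
```

```text
clock: 13.73
eef_pos: [0.4881, 0.1591, 0.0206]
eef_rot: [-3.077, 0.629, -0.002]
force: [-1.3, -0.5, 8.0]
grip_width: 0.0595
t 13.73 pos [0.4881 0.1591 0.0206] yaw -23.1 tilt [0.0012 0.001 ] F [-1.3478 -0.4898  7.9977] T [-0.1522  0.3564 -0.0147] w 0.0595 q6 -0.68
clock: 14.4
eef_pos: [0.4876, 0.159, 0.0198]
eef_rot: [-3.123, -0.335, -0.0]
force: [-0.4, 0.5, 0.4]
grip_width: 0.0801
clock: 15.07
eef_pos: [0.4877, 0.1588, 0.0198]
eef_rot: [-2.616, -1.739, -0.001]
force: [-0.3, 0.4, 0.0]
grip_width: 0.0804
clock: 15.65
eef_pos: [0.4876, 0.1591, 0.0198]
eef_rot: [-2.622, -1.731, -0.001]
force: [0.5, 0.2, -0.4]
grip_width: 0.0597
t 15.65 pos [0.4876 0.1591 0.0198] yaw 66.9 tilt [0.0002 0.0005] F [ 0.5014  0.2476 -0.4272] T [ 0.0813 -0.1142  0.0565] w 0.0597 q6 0.59
shift mm [-208.2207   97.3598  -80.3364]
```

```bash
python3 -m handwheel '[[56,0,0,-20,0,0,0],[56,0,0,-22,0,0,0],[56,0,0,-22,0,0,0],[56,0,0,-18,0,0,0],[56,0,0,0,0,0,0],[56,-15,7,0,0,0,0],[56,-15,7,0,0,0,0],[56,-15,7,0,0,0,0]]'
python3 -m handwheel '[[56,-15,7,0,0,0,0],[56,-15,7,0,0,0,0],[56,-15,7,0,0,0,0],[56,-15,7,0,0,0,0],[56,-15,7,0,0,0,0],[56,-15,7,0,0,0,0],[56,-15,7,0,0,0,0],[56,-15,7,0,0,0,0]]'
python3 -m handwheel '[[56,-15,7,0,0,0,0],[56,-15,7,0,0,0,0],[56,-13,6,0,0,0,0],[56,0,0,0,0,0,0],[56,0,0,0,0,0,0],[56,0,0,0,0,0,0]]'
python3 - <<'E'
from h import *
st([.4953,-.0707,.0681])
s=cams.camera('side')[:,:,::-1]
cv2.imwrite('pics/r3.png',crop(s,342,228,30,480))
E
```

```text
clock: 16.32
eef_pos: [0.4889, 0.1087, 0.1012]
eef_rot: [-2.621, -1.731, 0.0]
force: [-0.3, -0.0, -1.0]
grip_width: 0.0599
clock: 16.98
eef_pos: [0.4933, -0.0239, 0.101]
eef_rot: [-2.621, -1.73, 0.0]
force: [-0.0, -0.2, -1.2]
grip_width: 0.0596
clock: 17.48
eef_pos: [0.495, -0.0697, 0.1012]
eef_rot: [-2.62, -1.731, -0.0]
force: [0.1, -0.7, -0.9]
grip_width: 0.0598
t 17.48 pos [ 0.495  -0.0697  0.1012] yaw 66.9 tilt [-0.0004  0.0009] F [ 0.1059 -0.6621 -0.906 ] T [ 0.0698 -0.1314  0.0189] w 0.0598 q6 1.14
shift mm [-0.7904  0.7099 33.1456]
```

View pics/r3.png

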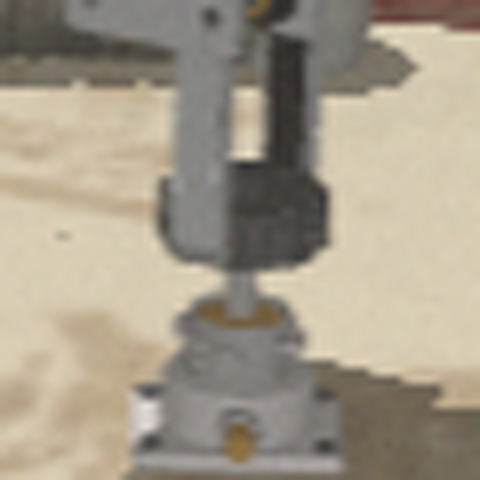

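The ring hangs centred above the stem (ring x≈243, stem ≈240). I'll lower it, slowly from the rim on.

```bash
python3 -m handwheel '[[56,-0.8,0.7,8,0,0,0],[56,0,0,8,0,0,0],[56,0,0,8,0,0,0],[56,0,0,0,0,0,0],[56,0,0,0,0,0,0]]'
python3 -m handwheel '[[56,0,0,1.5,0,0,0],[56,0,0,1.5,0,0,0],[56,0,0,1.5,0,0,0],[56,0,0,1.5,0,0,0],[56,0,0,0,0,0,0],[56,0,0,0,0,0,0]]'
python3 -c "
from h import *
st([.4953,-.0707,.0671])"
```

```text
clock: 17.95
eef_pos: [0.4951, -0.0712, 0.0769]
eef_rot: [-2.62, -1.731, 0.001]
force: [0.6, -0.3, -0.2]
grip_width: 0.0597
clock: 18.45
eef_pos: [0.4955, -0.0715, 0.0716]
eef_rot: [-2.621, -1.731, -0.001]
force: [-0.3, -0.7, -1.0]
grip_width: 0.0602
t 18.45 pos [ 0.4955 -0.0715  0.0716] yaw 66.9 tilt [0.0001 0.0005] F [-0.3334 -0.7022 -0.991 ] T [ 0.0267 -0.1235 -0.0013] w 0.0602 q6 1.12
shift mm [ 0.651  -0.4628  4.5217]
```

```bash
python3 -m handwheel '[[56,0.5,-0.4,1,0,0,0],[56,0,0,1,0,0,0],[56,0,0,1,0,0,0],[56,0,0,0,0,0,0],[56,0,0,0,0,0,0]]'
python3 -m handwheel '[[56,0,0,1,0,0,0],[56,0,0,0.7,0,0,0],[56,0,0,0,0,0,0],[56,0,0,0,0,0,0]]'
python3 -c "
from h import *
st([.4953,-.0707,.0671])"
```

```text
clock: 18.87
eef_pos: [0.4953, -0.0708, 0.0686]
eef_rot: [-2.621, -1.731, -0.0]
force: [-0.4, -0.2, -0.7]
grip_width: 0.0597
clock: 19.2
eef_pos: [0.4954, -0.0709, 0.067]
eef_rot: [-2.621, -1.731, -0.001]
force: [-1.5, 0.5, 0.9]
grip_width: 0.0598
t 19.20 pos [ 0.4954 -0.0709  0.067 ] yaw 66.9 tilt [0.0003 0.0005] F [-1.4541  0.475   0.9313] T [-0.0003  0.0271 -0.0146] w 0.0598 q6 1.12
shift mm [ 0.1223 -0.1638 -0.068 ]
```

```bash
python3 -m handwheel '[[56,0,0,0.8,0,0,0],[56,0,0,0,0,0,0],[56,0,0,0,0,0,0]]'
python3 -c "
from h import *
st([.4953,-.0707,.0671])"
```

```text
clock: 19.45
eef_pos: [0.4955, -0.0709, 0.0668]
eef_rot: [2.622, 1.731, 0.001]
force: [-4.9, 1.0, 17.7]
grip_width: 0.0597
t 19.45 pos [ 0.4955 -0.0709  0.0668] yaw 66.9 tilt [0.0005 0.0003] F [-4.8732  1.0001 17.6731] T [0.1159 1.2594 0.0156] w 0.0597 q6 1.12
shift mm [ 0.0847 -0.276  -0.3014]
```

It stands on the lugs, and the arm is stiff at about 28 N/mm. I'll ease off to a few newtons and sweep clockwise in 10° steps, watching the vertical force.

```bash
python3 -m handwheel '[[56,0,0,-0.5,0,0,0],[56,0,0,0,0,0,0],[56,0,0,0,0,0,0]]'
python3 -m handwheel '[[56,0,0,0,0,0,5],[56,0,0,0,0,0,5],[56,0,0,0,0,0,0],[56,0,0,0,0,0,0]]'
python3 -c "
from h import *
st([.4953,-.0707,.0671])"
```

```text
clock: 19.7
eef_pos: [0.4954, -0.0709, 0.0669]
eef_rot: [-2.622, -1.731, -0.001]
force: [-3.2, 0.9, 8.4]
grip_width: 0.0595
clock: 20.03
eef_pos: [0.4958, -0.0709, 0.067]
eef_rot: [2.763, 1.495, 0.002]
force: [-0.4, -0.3, 5.9]
grip_width: 0.0599
t 20.03 pos [ 0.4958 -0.0709  0.067 ] yaw 56.8 tilt [0.0012 0.0002] F [-0.4212 -0.2795  5.8766] T [-0.1032 -0.0306 -0.0382] w 0.0599 q6 0.97
shift mm [-0.1096 -0.558  -0.1341]
```

```bash
python3 -m handwheel '[[56,0,-0.3,0,0,0,5],[56,0,0,0,0,0,5],[56,0,0,0,0,0,0],[56,0,0,0,0,0,0]]'
python3 -m handwheel '[[56,0,0,0,0,0,5],[56,0,0,0,0,0,5],[56,0,0,0,0,0,0],[56,0,0,0,0,0,0]]'
python3 -c "
from h import *
st([.4953,-.0707,.0671])"
```

```text
clock: 20.37
eef_pos: [0.4955, -0.0707, 0.0669]
eef_rot: [2.883, 1.249, 0.002]
force: [-0.6, 0.0, 5.4]
grip_width: 0.0598
clock: 20.7
eef_pos: [0.4953, -0.0707, 0.0667]
eef_rot: [-2.979, -0.998, -0.001]
force: [0.1, 0.0, 3.1]
grip_width: 0.06
t 20.70 pos [ 0.4953 -0.0707  0.0667] yaw 37.0 tilt [0.0005 0.0003] F [0.1328 0.0243 3.1183] T [-0.1456 -0.2177 -0.0658] w 0.0600 q6 0.67
shift mm [ 0.0159  0.053  -0.4043]
```

```bash
python3 -m handwheel '[[56,0,0,0.1,0,0,5],[56,0,0,0,0,0,5],[56,0,0,0,0,0,0],[56,0,0,0,0,0,0]]'
python3 -m handwheel '[[56,0,0,0,0,0,5],[56,0,0,0,0,0,5],[56,0,0,0,0,0,0],[56,0,0,0,0,0,0]]'
python3 -c "
from h import *
st([.4953,-.0707,.0671])"
```

```text
clock: 21.03
eef_pos: [0.4949, -0.0706, 0.0664]
eef_rot: [-3.053, -0.738, 0.0]
force: [0.1, 0.8, -1.6]
grip_width: 0.0599
clock: 21.37
eef_pos: [0.495, -0.0706, 0.0664]
eef_rot: [-3.106, -0.47, 0.0]
force: [-1.0, 0.7, -1.5]
grip_width: 0.0597
t 21.37 pos [ 0.495  -0.0706  0.0664] yaw 17.2 tilt [-0.0002  0.0004] F [-0.9852  0.6655 -1.4666] T [-0.0144 -0.0913  0.0114] w 0.0597 q6 0.37
shift mm [ 0.3061  0.1514 -0.668 ]
```

Between yaw 27 and 17 the contact vanished (-1.5 N is just the ring's weight), so that is the gap. I'll centre in it and lower the ring.

```bash
python3 -m handwheel '[[56,0.3,0.1,0,0,0,-5],[56,0,0,1,0,0,0],[56,0,0,0.7,0,0,0],[56,0,0,0,0,0,0],[56,0,0,0,0,0,0]]'
python3 -m handwheel '[[56,0,0,1,0,0,0],[56,0,0,1,0,0,0],[56,0,0,0,0,0,0],[56,0,0,0,0,0,0]]'
python3 -c "
from h import *
st([.4953,-.0707,.0621])"
```

```text
clock: 21.78
eef_pos: [0.4953, -0.0708, 0.0648]
eef_rot: [-3.084, -0.595, -0.0]
force: [0.3, -0.3, -0.7]
grip_width: 0.0597
clock: 22.12
eef_pos: [0.4953, -0.0706, 0.0628]
eef_rot: [-3.084, -0.596, -0.0]
force: [0.7, -0.3, -1.9]
grip_width: 0.0598
t 22.12 pos [ 0.4953 -0.0706  0.0628] yaw 21.9 tilt [-0.      0.0005] F [ 0.6749 -0.3424 -1.9287] T [-0.0426 -0.1264 -0.0451] w 0.0598 q6 0.44
shift mm [-0.0646  0.0374  0.6677]
```

```bash
S='from h import *
st()'
python3 -m handwheel '[[56,0,0,0,0,0,3],[56,0,0,0,0,0,2],[56,0,0,0,0,0,0],[56,0,0,0,0,0,0]]' >/dev/null; python3 -c "$S"
python3 -m handwheel '[[56,0,0,0,0,0,2],[56,0,0,0,0,0,0],[56,0,0,0,0,0,0]]'>/dev/null; python3 -c "$S"
```

```text
t 22.45 pos [ 0.4954 -0.0706  0.0629] yaw 17.0 tilt [0.0001 0.0004] F [ 0.6751 -0.2901 -0.9616] T [-0.0903 -0.1229 -0.0103] w 0.0599 q6 0.36
t 22.70 pos [ 0.4953 -0.0707  0.0628] yaw 15.0 tilt [0.     0.0004] F [ 0.0136  0.283  -0.8918] T [-0.0101  0.0329 -0.05  ] w 0.0597 q6 0.33
```

```bash
S='from h import *
st()'
python3 -m handwheel '[[56,0,0,0,0,0,2],[56,0,0,0,0,0,0],[56,0,0,0,0,0,0]]' >/dev/null; python3 -c "$S"
python3 -m handwheel '[[56,0,0,0,0,0,1.5],[56,0,0,0,0,0,0],[56,0,0,0,0,0,0]]'>/dev/null; python3 -c "$S"
```

```text
t 22.95 pos [ 0.4952 -0.0707  0.0628] yaw 13.0 tilt [-0.0003  0.0004] F [-2.8855  0.2242  0.1683] T [-0.1401  0.4013  0.558 ] w 0.0597 q6 0.30
t 23.20 pos [ 0.4953 -0.071   0.0628] yaw 11.4 tilt [-0.0001  0.0001] F [-3.0767 -2.854  -0.5019] T [-0.8618  0.4893  1.0194] w 0.0595 q6 0.28
```

The torque rises at yaw ≈13, so the gap centre is near 23.5 and the lock target is near -24.5. I'll go back to the centre and press down in small steps.

```bash
S='from h import *
st([.4953,-.0707,.0561])'
python3 -m handwheel '[[56,0,0,0,0,0,-5],[56,0,0,0,0,0,-6],[56,0,0,1,0,0,0],[56,0,0,1,0,0,0],[56,0,0,1,0,0,0],[56,0,0,0,0,0,0],[56,0,0,0,0,0,0]]' >/dev/null; python3 -c "$S"
python3 -m handwheel '[[56,0,0,1,0,0,0],[56,0,0,1,0,0,0],[56,0,0,0,0,0,0],[56,0,0,0,0,0,0]]'>/dev/null; python3 -c "$S"
```

```text
t 23.78 pos [ 0.4958 -0.0706  0.06  ] yaw 22.3 tilt [0.001  0.0005] F [2.0033 0.6803 4.0051] T [ 0.0503 -0.4629 -0.0027] w 0.0597 q6 0.44
shift mm [-0.5145 -0.14    3.9237]
t 24.12 pos [ 0.4958 -0.0707  0.058 ] yaw 22.3 tilt [0.0009 0.0005] F [0.9678 0.1081 6.7434] T [ 0.1256 -0.3883 -0.0031] w 0.0601 q6 0.44
shift mm [-0.4773 -0.1523  1.9098]
```

```bash
S='from h import *
st([.4953,-.0707,.0561])'
python3 -m handwheel '[[56,-0.4,0,1,0,0,0],[56,0,0,0.8,0,0,0],[56,0,0,0,0,0,0],[56,0,0,0,0,0,0]]' >/dev/null; python3 -c "$S"
python3 -m handwheel '[[56,0,0,0,0,0,5],[56,0,0,0,0,0,5],[56,0,0,0,0,0,3],[56,0,0,0,0,0,3],[56,0,0,0,0,0,0],[56,0,0,0,0,0,0]]'>/dev/null; python3 -c "$S"
```

```text
t 24.45 pos [ 0.4958 -0.0707  0.0564] yaw 22.4 tilt [0.0016 0.0006] F [1.5823 0.7457 7.8515] T [ 0.3126 -0.5891 -0.0144] w 0.0596 q6 0.44
shift mm [-0.434  -0.14    0.2775]
t 24.95 pos [ 0.4954 -0.0709  0.0563] yaw 6.3 tilt [0.0008 0.0002] F [ 0.2459 -0.2307  7.6429] T [-0.0899 -0.1472 -0.0044] w 0.0597 q6 0.20
shift mm [-0.0541 -0.2144  0.1864]
```

It passes under the humps with no torque. I'll carry on clockwise towards -24.

```bash
S='from h import *
st([.4953,-.0707,.0561])'
python3 -m handwheel '[[56,0,0,0,0,0,5],[56,0,0,0,0,0,5],[56,0,0,0,0,0,5],[56,0,0,0,0,0,0],[56,0,0,0,0,0,0]]' >/dev/null; python3 -c "$S"
python3 -m handwheel '[[56,0,0,0,0,0,5],[56,0,0,0,0,0,5],[56,0,0,0,0,0,3],[56,0,0,0,0,0,0],[56,0,0,0,0,0,0]]'>/dev/null; python3 -c "$S"
```

```text
t 25.37 pos [ 0.4953 -0.0709  0.0563] yaw -8.7 tilt [0.0007 0.0002] F [-0.2879 -0.7201  7.9625] T [-0.2004 -0.0689 -0.0711] w 0.0598 q6 -0.02
shift mm [-0.0451 -0.226   0.1787]
t 25.78 pos [ 0.4953 -0.0709  0.0563] yaw -21.7 tilt [0.0007 0.0002] F [-0.2274 -0.2104  8.1884] T [-0.1534 -0.0645 -0.0272] w 0.0598 q6 -0.21
shift mm [-0.0938 -0.2148  0.1552]
```

```bash
S='from h import *
st([.4953,-.0707,.0591])'
python3 -m handwheel '[[56,0,0,0,0,0,2.5],[56,0,0,0,0,0,0],[56,0,0,0,0,0,0]]' >/dev/null; python3 -c "$S"
python3 -m handwheel '[[56,0,0,-1,0,0,0],[56,0,0,-1,0,0,0],[56,0,0,-0.4,0,0,0],[56,0,0,0,0,0,0],[56,0,0,0,0,0,0]]'>/dev/null; python3 -c "$S"
```

```text
t 26.03 pos [ 0.4953 -0.071   0.0563] yaw -24.2 tilt [0.0008 0.0003] F [ 0.5432 -0.3439  7.8546] T [-0.0892 -0.0544  0.0046] w 0.0596 q6 -0.25
shift mm [-0.1285 -0.2326 -2.817 ]
t 26.45 pos [ 0.4953 -0.0709  0.0586] yaw -24.2 tilt [0.0008 0.0004] F [ 1.6168 -0.2459  6.6758] T [-0.1014 -0.2278 -0.0581] w 0.0595 q6 -0.25
shift mm [-0.1224 -0.2156 -0.4873]
```

It rose to -4.1 mm with no hump resisting, so it is in the notches. I'll let the spring take it up, open the jaws and back off.

```bash
S='from h import *
st([.4953,-.0707,.0591])'
python3 -m handwheel '[[56,0,0,-0.5,0,0,0],[56,0,0,0,0,0,0],[56,0,0,0,0,0,0]]' >/dev/null; python3 -c "$S"
python3 -m handwheel '[[56,0,0,-0.2,0,0,0],[56,0,0,0,0,0,0],[56,0,0,0,0,0,0]]' >/dev/null; python3 -c "$S"
```

```text
t 26.70 pos [ 0.4953 -0.0709  0.0591] yaw -24.1 tilt [0.0007 0.0003] F [ 0.0989 -1.6253  5.0302] T [-0.1748 -0.4713 -0.0044] w 0.0598 q6 -0.25
shift mm [-0.109  -0.2101 -0.0431]
t 26.95 pos [ 0.4953 -0.0709  0.0591] yaw -24.1 tilt [0.0006 0.0004] F [ 4.3935 -0.6545  0.1303] T [-0.3929 -1.0862 -0.0621] w 0.0596 q6 -0.25
shift mm [-0.0501 -0.2237  0.0278]
```

At 59.1 mm further raising meets a hard stop: the lugs hold the ring in the notches. Releasing.

```bash
python3 -m handwheel '[[75,0,0,0.1,0,0,0],[80,0,0,0,0,0,0],[80,0,0,0,0,0,0],[80,0,0,0,0,0,0],[80,0,0,-20,0,0,0],[80,0,0,-20,0,0,0],[80,0,0,-20,0,0,0],[80,0,0,-20,0,0,0]]'
python3 -m handwheel '[[80,-20,0,-25,0,0,0],[80,-30,0,-25,0,0,0],[80,-30,0,0,0,0,0],[80,-30,0,0,0,0,0],[80,-30,0,0,0,0,0],[80,-30,0,0,0,0,0],[80,0,0,0,0,0,0],[80,0,0,0,0,0,0]]'
python3 - <<'E'
from h import *
st()
s=cams.camera('side')[:,:,::-1];t=cams.camera('top')[:,:,::-1]
cv2.imwrite('pics/f.png',np.hstack([crop(s,342,238,20,400),crop(t,335,267,24,400)]))
E
```

```text
clock: 27.62
eef_pos: [0.4946, -0.0709, 0.1398]
eef_rot: [-3.072, 0.656, 0.001]
force: [1.0, 0.2, 0.1]
grip_width: 0.0799
clock: 28.28
eef_pos: [0.3392, -0.0011, 0.1893]
eef_rot: [-3.072, 0.654, -0.001]
force: [0.5, -0.5, -0.2]
grip_width: 0.0798
t 28.28 pos [ 0.3392 -0.0011  0.1893] yaw -24.0 tilt [0.0011 0.0008] F [ 0.5293 -0.4516 -0.1512] T [-0.0774 -0.0935  0.024 ] w 0.0798 q6 -0.52
```

View pics/f.png

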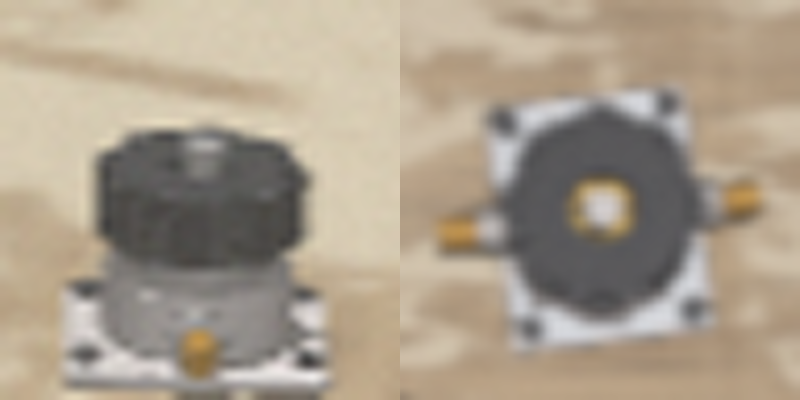

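The ring sits level and low over the neck, with the stem centred in its hole and the arm clear. Handing in.

```bash
python3 -c "
from rig import order
print(order.finish_job())"
```

```text
the job is handed in; nothing more can be done
None
```

The filter disk is on its seat, stem up, and the ring is locked in its notches. I handed the job in at about 28 s of the 72 s.

- **Disk:** I lowered it into the bore until it was level with the seat, with almost no vertical force. A light probe of the bore walls (about 3 N) centred the axis for the ring.
- **Ring:** It first stood on the neck's lugs, and I swept it clockwise until it dropped into the gap, centred at a yaw of about 23°. I pressed it to 6.4 mm below the rim with about 8 N, then turned it about 47° clockwise. It met no torque on the way.
- **Lock check:** When I raised it, the ring came up to the locked height (TCP 59.1 mm). There it held while the upward force dropped from 5 N to 0, so the notches are holding it. The last picture, with the arm withdrawn, shows the ring level and the stem centred in its hole.
- **Highest forces I read:** About 18 N for a moment, when the ring first met the lug tops, and about 1 Nm when I felt the gap's edge.
- **Not checked:** I did not turn the ring on to its stop, so its angle in the notch comes from the gap edge I felt. I also did not re-measure the tape measure, mug, rubbing block and grinder, but no move was planned near them.

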